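# Reset the tab-locked safety selector of a micro-assembly stage

## Task

The safety selector dial on the stage's white control box is parked and locked between the two coloured marks. Squeeze its two orange release tabs together, turn the dial to the green mark and on a little past it until you feel it drop into the locking notch there, and leave it locked with both tabs sprung fully out. The tabs are brittle, so squeeze and twist them gently (never over 25 N on a tab), and leave the vial, the slide box and the screwdriver where they are.

Things in the scene. Friction and masses are not known exactly. Their poses are not given: they have to be found in the camera images.
- housing: white control box with a grey top panel, fixed to the bench, 220 mm (its x) by 250 mm (its y) and 60 mm high. Origin on the bench under the dial's axis, which is vertical; the box reaches from -90 to +130 mm along its x and 125 mm either way along its y. Its yaw varies.
- dial_grip (a point): point on the dial's vertical axis, at the height where the tabs are best pinched (40 mm above the top panel of the box, 100 mm above the bench); its axes turn with the dial: x towards the white pointer line, y towards the left tab. Above the panel the dial has a round grey skirt disc of 84 mm diameter whose upper face is 13.5 mm up (keep the fingertips clear of it while pinching), and a central hub of 29 mm diameter up to 43.5 mm.
- pointer (a point): outer end of the white pointer line on the dial's skirt, 41 mm from the axis
- dial (a joint): angle of the dial in rad about the vertical: 0 parked (pointer along the box's +x), positive counter-clockwise from above. Turns from -1.5 to 1.5 only while both tabs are pressed in; friction about 0.02 N m. The marks stand at +0.96 and -0.96; the locking notch that belongs to each mark is hidden under the skirt, 0.08 to 0.43 rad beyond it (further from the parked position), different each time. In a notch the dial has about 0.03 rad of play either way.
- tab_left (a joint): how far the left release tab is pressed in towards the axis, m: 0 sprung out, 0.0075 fully in. Its spring pushes outward with 5 N when out, 8 N when fully in. Pressed less than about 0.0045 it is locked by its notch (when over one); away from a notch, let go, it rides on the hidden ring's inner wall at 0.0045, sliding with little friction, and when it comes over a notch it snaps out to 0. Thus a pinch lighter than 5 N lets it snap out while held.
- tab_right (a joint): the same for the right tab
- left_pad (a point): point on the outer face of the left tab, 40 mm above the panel; the tab is an upright orange paddle 24 mm wide, 5 mm thick, from 15 to 51 mm above the panel. Its flat face looks along the dial's +y, 30 mm from the axis when sprung out, so 60 mm over both tabs sprung out, 51 mm riding on the wall, 45 mm fully pressed.
- right_pad (a point): the same for the right tab, on the dial's -y side
- paddle_left: the left orange paddle as a part; its origin lies on the dial's axis (it moves with the tab) at panel height
- paddle_right: the same for the right paddle
- mark_green: green round stud, 14 mm diameter, 4 mm high, on the panel 54 mm from the dial's axis, 55 degrees from the parked pointer direction, on either side; origin under its centre
- mark_amber: yellow stud of the same size at the other place; not wanted
- vial: small amber glass jar with a blue cap, 28 mm diameter, 55 mm high, on the bench beside the box; origin under its centre. Leave alone
- slidebox: clear and white plastic slide box, 100 x 70 x 30 mm, on the bench beside the box; origin under its centre. Leave alone
- driver: small blue screwdriver, 150 mm long, lying on the bench between the box and the robot. Leave alone

How it is judged:
On the way, in this order (a step that is already met when the one before it is completed fails the run):
1. both tabs are pinched in (over 5 mm each) while the dial is still parked (within 0.12 rad) (value of joint each of tab_left, tab_right above 0.005 m and value of joint dial between -0.12 and 0.12 rad), for 0.1 s.
2. the dial is turned until its pointer comes within 34 mm of the green mark (seen from above) (horizontal distance between pointer and mark_green below 0.034 m), for 0.05 s.
At the end, for the whole second after the job is handed in: The pointer is within 28 mm of the green mark seen from above (it is about 14 to 25 mm when locked there), both tabs are sprung out to within 1.5 mm, so the dial is locked in the green mark's notch, and the dial is at rest (horizontal distance between pointer and mark_green below 0.028 m and value of joint each of tab_left, tab_right below 0.0015 m and velocity of joint dial between -0.05 and 0.05 rad/s); the robot touches nothing.
It fails at once if more than 25 N on the left tab (contact force between anything else and paddle_left above 25 N).
It fails at once if more than 25 N on the right tab (contact force between anything else and paddle_right above 25 N).
It fails at once if the vial is moved more than 15 mm (distance of vial from where it was at the start of the episode above 0.015 m).
It fails at once if the slide box is moved more than 15 mm (distance of slidebox from where it was at the start of the episode above 0.015 m).
It fails at once if the screwdriver is moved more than 15 mm (distance of driver from where it was at the start of the episode above 0.015 m).
It also fails if it takes over 45 s, if anything falls off the work surface, if the arm or the gripper's body presses on something with over 40 N, if the wrist force passes 120 N, or if a joint passes its speed limit or range.

## Robot

A 7-joint arm with a two-finger parallel gripper is mounted at the origin on the work surface. World frame = base frame: x ahead of the robot, y to its left, z up, the work surface at z = 0. Lengths are in m, angles in rad, forces in N, time in s.
With the tool pointing down it reaches from about 0.425 to 0.95 m from the base axis. Payload 4.7 kg.
Tool frame: the origin (TCP) lies between the finger pads; the fingertips stand 25 mm ahead of it and the grasp point (between the pads) lies 6 mm ahead of it; z points along the fingers, y is the line along which they close (so a half turn about z gives the same grasp; the last joint's range is limited). The gripper opens to 85 mm and grips with 20 to 120 N. Pads are 22 mm wide; open, the fingers measure 114 mm over their backs; the gripper's body (76 mm by 85 mm) begins 54 mm behind the grasp point. The pads swing forward as they close: fully open they stand 13 mm farther back than shut.
Start: joints at [1.3, 0.469, -0.049, 1.532, 0.024, 1.141, -0.082], TCP at [0.162, -0.655, 0.256] pointing down, gripper open.
Joint ranges: [-2.59, 2.59], [-0.33, 1.99], [-1.39, 1.29], [0.1, 2.45], [-1.04, 4.18], [0.21, 1.99], [-2.66, 2.66]. Speed limits (rad/s): [2.57, 2.57, 3.14, 3.14, 3.14, 3.14, 3.14].

## Interface

Orientations are given as a 3x3 rotation matrix whose columns are the frame's x, y, z axes.
In Python, from rig import * gives the robot as it stands. Calls block until the motion is done:
- movep(position, orientation): joint-space move of the TCP to a pose.
- move_l(position, attitude=None, feed=0.15, until_force=None): straight line of the TCP; attitude=None keeps the orientation; feed is the mean speed in m/s. With until_force (N) it stops when the force on the tool has changed by that much, and returns True; else False.
- move_joints(angles): joint-space move.
- command_gripper(opening, newtons=None): finger opening in m; newtons is the grip in N (None keeps the last); returns when the fingers have stopped.
- sleep(seconds).
- inverse_kinematics(position, orientation): joint angles nearest the present ones, or None.
- sense(): the state.
- camera(name): name is "side" or "top" or "wrist"; returns (picture, depth): 420x560x3 uint8, red, green, blue; 420x560 float32, m along the optical axis (not along the pixel's ray), 0 where there is no reading.
- camera_params(name): a dict with "K" (3x3 intrinsics, pixels), "position" and "rotation" of the camera in the world; the wrist camera has in their place "tool_from_camera" (4x4, takes a point from camera to tool coordinates, whose origin is the TCP and whose axes are the flange's). Camera axes: x right, y down, z forward; pixel columns grow to the right and rows downward; lengths in m; the calibration is good to about 2 mm. A picture is of the moment at which its call begins: read the wrist's pose just before it. camera_params takes no time and is no camera call.
A pose or a line that the arm cannot do raises Unreachable and nothing moves.
- finish_job(): hands the job in; it is judged then, once.
The state is a dict: "time_s": time; "joint_pos": joint angles; "qd": joint speeds; "joint_efforts": joint torques, N m; "position": TCP position; "tcp_rot": TCP orientation; "wrist_force": force on the tool from outside, world axes, zero at the start; "ft_torque": the same for the moment, N m; "finger_gap": finger opening in m; "gripper_force": force on a finger pad.
Only numpy, scipy, OpenCV 4.12 (cv2) and the standard library are available. Lean on these libraries where they do the work, as an engineer would, in place of code of your own. Each camera call takes 0.05 s, during which the arm holds its last target. There are 200 camera calls.

## Working session

There is one attempt and no reset: what is moved stays moved. The work goes in short steps, each a Python script; the robot and the scene stay as the last script left them, time stands still between calls to the robot, and variables do not carry over. Pictures are saved under pics/ and viewed, at most 10 in all, crops included, and the job is handed in when it is done.

```bash
mkdir -p pics; python3 - <<'E'
from rig import *
import cv2,numpy as np
for n in ["top","side"]:
    p,d=camera(n); cv2.imwrite(f"pics/{n}0.png",p[:,:,::-1]); np.savez(f"{n}0.npz",p=p,d=d); print(n,camera_params(n))
s=sense();print(s["time_s"],s["position"],s["tcp_rot"],s["finger_gap"],s["wrist_force"],s["gripper_force"])
E
```

```text
top {'K': array([[425.59866138,   0.        , 283.97396587],
       [  0.        , 425.59866138, 210.11344773],
       [  0.        ,   0.        ,   1.        ]]), 'position': array([0.43427342, 0.05873086, 0.77865371]), 'rotation': array([[ 0.01562074, -0.98284006,  0.1837972 ],
       [-0.99898128, -0.02312407, -0.03875162],
       [ 0.04233678, -0.18300463, -0.98220003]])}
side {'K': array([[417.56179177,   0.        , 275.69837783],
       [  0.        , 417.56179177, 214.95835471],
       [  0.        ,   0.        ,   1.        ]]), 'position': array([0.50567587, 0.6651391 , 0.72849035]), 'rotation': array([[-0.99386527, -0.07344145,  0.08269324],
       [-0.11043562,  0.69944792, -0.70609956],
       [-0.00598264, -0.71090011, -0.70326755]])}
0.1 [ 0.16155405 -0.65489332  0.25534918] [[ 9.70889518e-01  2.39527282e-01 -4.74733145e-04]
 [ 2.39527747e-01 -9.70887995e-01  1.72055273e-03]
 [-4.87933914e-05 -1.78417837e-03 -9.99998407e-01]] 0.08540426195487015 [-0.65780017  0.18485626 -0.7855206 ] 0.0
```

View pics/top0.png

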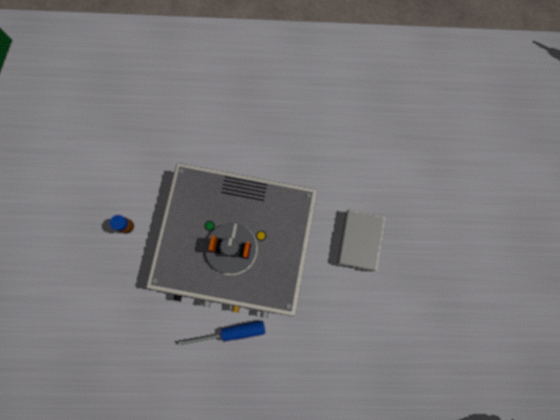

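The top view shows the dial at about (230,247), its pointer tip at (235,226), the green stud at (210,226) to the left, which is the + side, and the amber stud at (261,236). The vial is at (118,224), the slide box at (361,240) and the driver at (222,333).

```bash
cat > h.py <<'E'
from rig import *
import cv2,numpy as np
def world(uv,z,K,R,t):
    r=R@np.linalg.inv(K)@np.array([uv[0],uv[1],1.]); return t+r*(z-t[2])/r[2]
def blobs(p,h0,h1,smin=150,amin=8,vmin=60):
    h=cv2.cvtColor(p,cv2.COLOR_RGB2HSV)
    m=cv2.inRange(h,(h0,smin,vmin),(h1,255,255))
    n,l,s,c=cv2.connectedComponentsWithStats(m)
    return [(s[i,4],c[i]) for i in np.argsort(-s[1:,4])+1 if s[i,4]>=amin]
def Rz(a):  # tool down, tool y along world angle a
    y=np.array([np.cos(a),np.sin(a),0]);z=np.array([0,0,-1.]);return np.c_[np.cross(y,z),y,z]
E
python3 - <<'E'
from h import *
f=np.load("top0.npz");p=f["p"];c=camera_params("top");A=(c["K"],c["rotation"],c["position"])
q=p[180:290,150:310]
for nm,h0,h1,z in [("green",45,85,.064),("amber",20,32,.064),("orange",3,16,.111)]:
    for a,b in blobs(q,h0,h1)[:4]:
        b=b+[150,180]; print(nm,a,b.round(1),world(b,z,*A).round(4))
g=world(blobs(q,45,85)[0][1]+[150,180],.064,*A);
am=[b for a,b in blobs(q,20,32)][0]+[150,180];am=world(am,.064,*A)
d=(g-am)[:2];print(np.linalg.norm(d),"expect",2*54*np.sin(np.radians(55)))
yaw=np.arctan2(d[1],d[0])-np.pi/2
ax=(g+am)[:2]/2-.054*np.cos(np.radians(55))*np.array([np.cos(yaw),np.sin(yaw)])
print("yaw",yaw,"axis",ax)
for k in (0,1):
    for da in (0,.4,.8,1.2,1.5):
        j=inverse_kinematics([*ax,.106],Rz(yaw+np.pi/2+k*np.pi+da)); print(k,da,None if j is None else np.round(j,2))
E
```

```text
green 50 [209.4 225.5] [0.5387 0.1559 0.064 ]
amber 57 [260.6 235.2] [0.5241 0.0694 0.064 ]
orange 101 [212.1 243.3] [0.5038 0.144  0.111 ]
orange 81 [246.  249.5] [0.4951 0.0909 0.111 ]
0.08775031820257918 expect 88.46842078321112
yaw -0.16791671068557945 axis [0.50086626 0.11782201]
0 0 [ 0.54  0.72 -1.17  2.01  0.82  0.99  0.35]
0 0.4 [ 0.56  0.75 -1.21  2.01  0.85  1.02  0.72]
0 0.8 [ 0.54  0.73 -1.18  2.01  0.82  0.99  1.14]
0 1.2 [ 0.54  0.73 -1.18  2.01  0.82  0.99  1.54]
0 1.5 [ 0.54  0.73 -1.18  2.01  0.82  0.99  1.84]
1 0 [ 0.18  0.48 -0.62  2.02  0.4   0.76 -2.42]
1 0.4 [ 0.22  0.49 -0.68  2.02  0.44  0.77 -2.06]
1 0.8 [ 0.32  0.54 -0.82  2.02  0.54  0.81 -1.75]
1 1.2 [ 0.46  0.64 -1.04  2.01  0.71  0.91 -1.5 ]
1 1.5 [ 0.47  0.65 -1.05  2.01  0.72  0.91 -1.21]
```

```bash
python3 - <<'E'
from h import *
yaw=-.165
movep([.50,.1177,.25],Rz(yaw+np.pi/2)); command_gripper(.085,20)
s=sense();p,d=camera("wrist");cv2.imwrite("pics/w1.png",p[:,:,::-1])
c=camera_params("wrist");T=c["tool_from_camera"];Rt=np.array(s["tcp_rot"])
A=(c["K"],Rt@T[:3,:3],np.array(s["position"])+Rt@T[:3,3])
print(s["time_s"],s["position"],s["joint_pos"],s["wrist_force"])
for nm,h0,h1,z in [("green",45,85,.064),("amber",20,32,.064),("orange",3,16,.111)]:
    for a,b in blobs(p,h0,h1,amin=80)[:4]: print(nm,a,b.round(1),world(b,z,*A).round(4))
E
```

```text
3.2833 [0.50013641 0.11738169 0.24994819] [ 0.59373857  0.4435535  -1.16745274  1.87480144  0.45270787  1.12515913
  0.66271962] [ 0.02696372  0.43135399 -0.47471896]
green 159 [329.9 229.3] [0.5393 0.1536 0.064 ]
amber 221 [229.2 229.2] [0.5249 0.0674 0.064 ]
amber 140 [250.3  75.6] [0.4048 0.109  0.064 ]
orange 511 [478.7 190.5] [0.5111 0.2579 0.111 ]
orange 404 [316.6 204.5] [0.5024 0.1428 0.111 ]
orange 376 [243.6 205.2] [0.4942 0.0909 0.111 ]
```

View pics/w1.png

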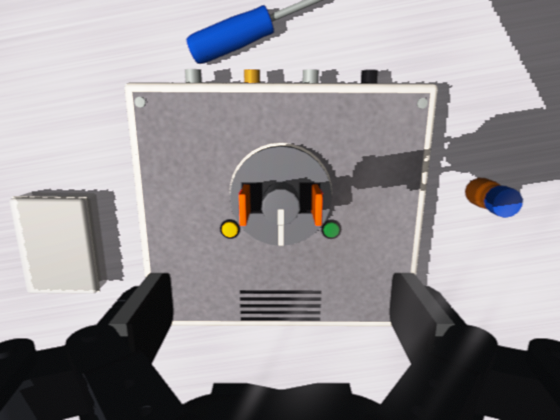

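The wrist view shows the pointer straight down the image at (281,245), tabs at (244,205) and (317,205), green at (330,229), and the jaws lined up with the tabs. Next I descend and pinch in stages.

```bash
python3 - <<'E'
from h import *
yaw=-.1655
move_l([.5005,.1168,.106],Rz(yaw+np.pi/2),feed=.08)
def st(l):
    s=sense();R=np.array(s["tcp_rot"]);print(l,round(s["time_s"],2),"gap",round(s["finger_gap"],4),"gf",round(s["gripper_force"],1),"F",(R.T@s["wrist_force"]).round(1),"T",(R.T@s["ft_torque"]).round(2),np.round(s["position"],4))
st("down")
for g in (.064,.060,.056,.052,.048,.0465):
    command_gripper(g,20); st(g)
E
```

```text
down 5.28 gap 0.0849 gf 0.0 F [ 0.6  0.  -0.3] T [-0.01 -0.02 -0.02] [0.5008 0.1169 0.1064]
0.064 5.63 gap 0.0638 gf 0.0 F [-0.6 -0.5 -0.1] T [ 0.03 -0.   -0.02] [0.5005 0.1168 0.1061]
0.06 5.85 gap 0.0602 gf 0.8 F [-0.8 -0.5 -1.4] T [ 0.05 -0.01  0.01] [0.5005 0.1167 0.106 ]
0.056 6.08 gap 0.056 gf 5.7 F [ 1.7 -0.8 -5.3] T [0.12 0.23 0.02] [0.5007 0.1172 0.1065]
0.052 6.29 gap 0.052 gf 6.5 F [ 1.3 -0.5 -7.3] T [0.11 0.29 0.03] [0.5008 0.1174 0.1068]
0.048 6.51 gap 0.0481 gf 7.3 F [ 2.7 -0.8 -9.1] T [ 0.12  0.39 -0.07] [0.5009 0.1175 0.1071]
0.0465 6.72 gap 0.0465 gf 7.6 F [ 1.8 -0.3 -9.1] T [ 0.15  0.39 -0.04] [0.501  0.1176 0.1072]
```

```bash
cat >> h.py <<'E'
P=[.5005,.1168,.1068];YAW=-.1655
def st(l):
    s=sense();R=np.array(s["tcp_rot"]);y=R[:,1];a=np.arctan2(y[1],y[0])-np.pi/2-YAW
    print(l,round(s["time_s"],2),"ang",round(a,3),"gap",round(s["finger_gap"],4),"gf",round(s["gripper_force"],1),"F",(R.T@s["wrist_force"]).round(1),"T",(R.T@s["ft_torque"]).round(2),np.round(s["position"],4),"j",np.round(s["joint_pos"],2)[[2,6]],flush=True)
    return s
def turn(a): movep(P,Rz(YAW+np.pi/2+a))
E
python3 - <<'E'
from h import *
sleep(.1)
for a in (.1,.25,.45,.65,.85,.98):
    turn(a); s=st(a)
    if s["gripper_force"]>15 or abs(s["ft_torque"][2])>.4: print("STOP");break
p,d=camera("top");cv2.imwrite("pics/t2.png",cv2.resize(p[180:310,150:330,::-1],None,fx=4,fy=4))
E
```

```text
0.1 7.08 ang 0.098 gap 0.0466 gf 7.6 F [ 0.8 -1.4 -5.6] T [0.06 0.14 0.02] [0.5009 0.1171 0.1073] j [-1.01  0.56]
0.25 7.33 ang 0.248 gap 0.0463 gf 7.6 F [ 0.2 -0.1 -6.8] T [ 0.17  0.17 -0.  ] [0.5008 0.1171 0.1072] j [-1.05  0.69]
0.45 7.61 ang 0.448 gap 0.0464 gf 7.6 F [ 0.8 -0.1 -5.7] T [0.19 0.27 0.  ] [0.5007 0.1169 0.1072] j [-1.09  0.86]
0.65 7.89 ang 0.647 gap 0.0467 gf 7.6 F [ 1.9 -0.3 -6. ] T [0.15 0.35 0.04] [0.5007 0.1167 0.1071] j [-1.14  1.03]
0.85 8.18 ang 0.847 gap 0.0471 gf 7.6 F [ 2.2 -1.  -6. ] T [0.14 0.39 0.02] [0.5006 0.1165 0.1071] j [-1.18  1.2 ]
0.98 8.43 ang 0.976 gap 0.0463 gf 7.6 F [ 1.7 -0.7 -6.2] T [0.12 0.46 0.03] [0.5006 0.1164 0.107 ] j [-1.21  1.31]
```

View pics/t2.png

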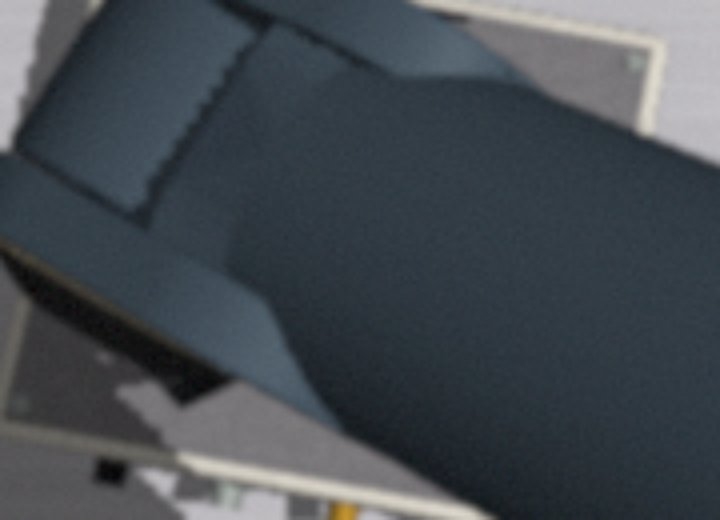

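The arm hides the dial in this crop, but the low torque and the steady 7.6 N pinch show it turned freely. I'll loosen the jaws so the tabs ride on the wall, then step along until the pad force shows they have popped out.

```bash
python3 - <<'E'
from h import *
command_gripper(.0527,20); sleep(.1); st("loose")
a=.98
while a<1.46:
    a+=.03; turn(a); s=st(round(a,2))
    if s["gripper_force"]>3.5 or abs(s["ft_torque"][2])>.35: print("STOP");break
sleep(.2);st("end")
E
```

```text
loose 8.81 ang 0.979 gap 0.0526 gf 1.2 F [ 0.7 -2.2  0.9] T [0.49 0.15 0.03] [0.5006 0.1162 0.1064] j [-1.2   1.31]
1.01 9.06 ang 1.008 gap 0.0523 gf 1.8 F [ 3.2 -4.3  0.4] T [0.75 0.59 0.11] [0.5004 0.1158 0.1064] j [-1.21  1.34]
1.04 9.31 ang 1.038 gap 0.0526 gf 2.1 F [ 3.6 -4.4 -0.7] T [0.83 0.76 0.13] [0.5005 0.1155 0.1064] j [-1.22  1.36]
1.07 9.56 ang 1.068 gap 0.0533 gf 2.3 F [ 3.8 -4.5  0.4] T [0.88 0.85 0.09] [0.5005 0.1153 0.1064] j [-1.22  1.39]
1.1 9.81 ang 1.098 gap 0.0527 gf 2.3 F [ 2.5 -5.4  0.5] T [0.85 0.76 0.11] [0.5007 0.1154 0.1065] j [-1.23  1.42]
1.13 10.06 ang 1.128 gap 0.0528 gf 2.2 F [ 3.3 -4.5 -0.6] T [0.92 0.72 0.1 ] [0.5007 0.1155 0.1065] j [-1.23  1.44]
1.16 10.31 ang 1.158 gap 0.0525 gf 2.4 F [ 3.8 -4.2  1.1] T [0.89 0.76 0.14] [0.5008 0.1154 0.1065] j [-1.24  1.47]
1.19 10.56 ang 1.188 gap 0.0528 gf 2.4 F [ 4.2 -4.8 -0.1] T [0.87 0.84 0.14] [0.5008 0.1154 0.1065] j [-1.24  1.49]
1.22 10.81 ang 1.218 gap 0.0525 gf 2.3 F [ 2.2 -4.   0. ] T [0.89 0.66 0.09] [0.501  0.1157 0.1065] j [-1.25  1.52]
1.25 11.06 ang 1.248 gap 0.0528 gf 2.8 F [ 2.8 -4.6  0.8] T [0.86 0.64 0.12] [0.5011 0.1158 0.1066] j [-1.26  1.55]
1.28 11.31 ang 1.278 gap 0.0526 gf 2.6 F [ 3.6 -3.6 -0.3] T [0.86 0.73 0.11] [0.5011 0.1157 0.1065] j [-1.26  1.57]
1.31 11.56 ang 1.309 gap 0.0523 gf 6.0 F [ 2.5 -2.2  1.8] T [ 0.43  0.54 -0.03] [0.5003 0.1167 0.1066] j [-1.27  1.6 ]
STOP
end 11.76 ang 1.31 gap 0.0528 gf 6.0 F [ 2.7 -1.4  1.9] T [0.44 0.54 0.01] [0.5003 0.1167 0.1066] j [-1.27  1.6 ]
```

The pad force jumped from 2.6 to 6 N at 1.31 rad and the twist torque vanished, so both tabs have dropped into the notch. I'll release, retreat and check.

```bash
python3 - <<'E'
from h import *
for g in (.057,.062,.085): command_gripper(g,20); st(g)
move_l([.5005,.1168,.25],feed=.12); st("up")
s=sense();p,d=camera("wrist");cv2.imwrite("pics/w3.png",cv2.resize(p[100:310,140:420,::-1],None,fx=2.8,fy=2.8))
c=camera_params("wrist");T=c["tool_from_camera"];Rt=np.array(s["tcp_rot"])
A=(c["K"],Rt@T[:3,:3],np.array(s["position"])+Rt@T[:3,3])
for a,b in blobs(p,3,16,amin=80)[:4]:
    w=world(b,.111,*A); print(a,b.round(1),w.round(4),"r",np.linalg.norm(w[:2]-[.5005,.1168]).round(4))
E
```

```text
0.057 11.98 ang 1.31 gap 0.0568 gf 4.7 F [ 1.3 -2.9  6.4] T [0.52 0.21 0.02] [0.5005 0.1168 0.1065] j [-1.27  1.6 ]
0.062 12.21 ang 1.31 gap 0.0619 gf 1.5 F [ 0.3 -3.   1.4] T [ 0.52  0.03 -0.  ] [0.501  0.1174 0.1073] j [-1.27  1.6 ]
0.085 12.57 ang 1.311 gap 0.0844 gf 0.0 F [-0.  -0.4  0.8] T [-0.09 -0.    0.02] [0.5003 0.1173 0.107 ] j [-1.27  1.6 ]
up 13.91 ang 1.31 gap 0.085 gf 0.0 F [-0.7  0.1  0.3] T [-0.05  0.02 -0.04] [0.5001 0.1165 0.2493] j [-1.35  1.84]
411 [315.1 203.1] [0.4764 0.1233 0.111 ] r 0.0249
395 [242.2 203.1] [0.524  0.1017 0.111 ] r 0.028
199 [316.9 354.6] [0.5247 0.2409 0.111 ] r 0.1264
```

View pics/w3.png

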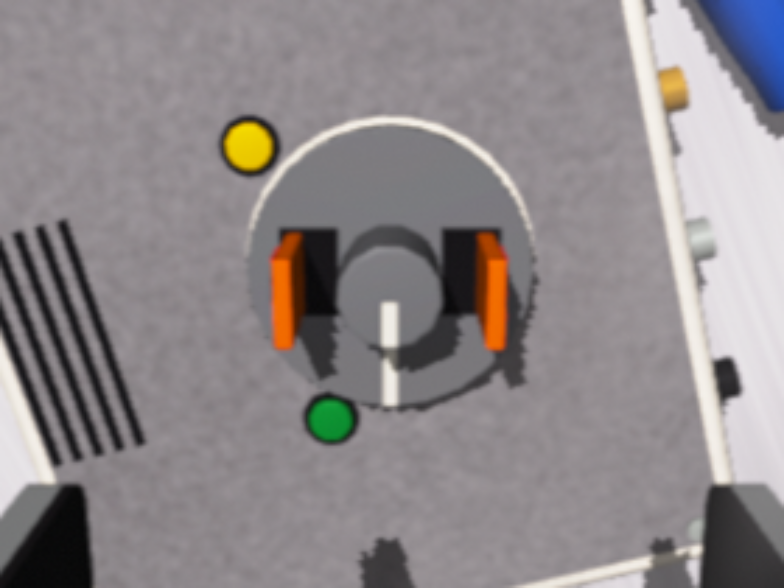

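The wrist view shows the pointer tip at (390,403) in the crop, just past the green stud at (331,418). The tabs are 73 px apart, the same as when they were sprung out at the start, so the dial is locked.

```bash
python3 -c "
from rig import *
print(finish_job())"
```

```text
the job is handed in; nothing more can be done
None
```

The dial is locked in the notch about 0.35 rad past the green mark, with both tabs sprung out; pad force peaked at about 8 N in the readings, and I've handed the job in (no verdict came back).

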